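# Set the stock tags of the paint-jar bins

## Task

Four bins of paint jars stand in a row, each with a hinged flip tag in front of it: leaning back towards its bin the tag shows its disc (in stock), leaning to the front it shows its bar (reorder). Two tags are wrong: with a fingertip, push those over so that only the bins full with four jars show the disc and the other two show the bar, every tag lying on its rest. Leave the two tags that are already right and the loose jar, tape roll and brush as they are; nothing needs gripping or picking up.

Things in the scene. Friction and masses are not known exactly. Their poses are not given: they have to be found in the camera images.
- bay_a: a FULL bin (four jars): fixed plywood tile 270 x 96 mm carrying a grey bin and a hinged tag. Origin: centre of the tile underside, 6 mm above the table. x points from tag to bin (roughly away from the robot), z up. Hinge axis along y at x = -70 mm, 30 mm up. Bin 96 x 92 mm from x = 37 to 133 mm, rim 58 mm and jar lids 61 mm up. Bays stand side by side about 112 mm apart, in any order
- tag_a (a joint): hinged tag of bay_a, rad: 0 upright; +0.75 leaning to its bin, on its rest (disc face up); -0.75 leaning to the front (bar face up). It starts wrong, leaning to the front (about -0.75). White plate 50 mm wide, 4 mm thick, 65 mm from axis to free edge, 50 g; free hinge: some 0.3 rad past upright it falls to the other rest by itself; needs under 1 N
- tag_a_hinge (a point): middle of the hinge axis of tag_a, 36 mm above the table, fixed; axes as bay_a: x level towards the bin, y along the hinge, z up. Lugs beside the tag rise 5 mm above the axis, two wire rests 22 mm before and behind it rise 14 mm above it. 107 mm free from axis to bin; 60 mm gap between neighbouring tags
- tag_a_edge (a point): middle of the free edge of tag_a; when it leans, 48 mm above the hinge axis and 44 mm before or behind it
- bay_b: the other FULL bin (four jars): fixed plywood tile 270 x 96 mm carrying a grey bin and a hinged tag. Origin: centre of the tile underside, 6 mm above the table. x points from tag to bin (roughly away from the robot), z up. Hinge axis along y at x = -70 mm, 30 mm up. Bin 96 x 92 mm from x = 37 to 133 mm, rim 58 mm and jar lids 61 mm up. Bays stand side by side about 112 mm apart, in any order
- tag_b (a joint): hinged tag of bay_b, rad: 0 upright; +0.75 leaning to its bin, on its rest (disc face up); -0.75 leaning to the front (bar face up). It starts right, leaning to its bin (about +0.75). White plate 50 mm wide, 4 mm thick, 65 mm from axis to free edge, 50 g; free hinge: some 0.3 rad past upright it falls to the other rest by itself; needs under 1 N
- tag_b_hinge (a point): middle of the hinge axis of tag_b, 36 mm above the table, fixed; axes as bay_b: x level towards the bin, y along the hinge, z up. Lugs beside the tag rise 5 mm above the axis, two wire rests 22 mm before and behind it rise 14 mm above it. 107 mm free from axis to bin; 60 mm gap between neighbouring tags
- tag_b_edge (a point): middle of the free edge of tag_b; when it leans, 48 mm above the hinge axis and 44 mm before or behind it
- bay_c: a half-empty bin (two jars): fixed plywood tile 270 x 96 mm carrying a grey bin and a hinged tag. Origin: centre of the tile underside, 6 mm above the table. x points from tag to bin (roughly away from the robot), z up. Hinge axis along y at x = -70 mm, 30 mm up. Bin 96 x 92 mm from x = 37 to 133 mm, rim 58 mm and jar lids 61 mm up. Bays stand side by side about 112 mm apart, in any order
- tag_c (a joint): hinged tag of bay_c, rad: 0 upright; +0.75 leaning to its bin, on its rest (disc face up); -0.75 leaning to the front (bar face up). It starts wrong, leaning to its bin (about +0.75). White plate 50 mm wide, 4 mm thick, 65 mm from axis to free edge, 50 g; free hinge: some 0.3 rad past upright it falls to the other rest by itself; needs under 1 N
- tag_c_hinge (a point): middle of the hinge axis of tag_c, 36 mm above the table, fixed; axes as bay_c: x level towards the bin, y along the hinge, z up. Lugs beside the tag rise 5 mm above the axis, two wire rests 22 mm before and behind it rise 14 mm above it. 107 mm free from axis to bin; 60 mm gap between neighbouring tags
- tag_c_edge (a point): middle of the free edge of tag_c; when it leans, 48 mm above the hinge axis and 44 mm before or behind it
- bay_d: an empty bin (no jar): fixed plywood tile 270 x 96 mm carrying a grey bin and a hinged tag. Origin: centre of the tile underside, 6 mm above the table. x points from tag to bin (roughly away from the robot), z up. Hinge axis along y at x = -70 mm, 30 mm up. Bin 96 x 92 mm from x = 37 to 133 mm, rim 58 mm and jar lids 61 mm up. Bays stand side by side about 112 mm apart, in any order
- tag_d (a joint): hinged tag of bay_d, rad: 0 upright; +0.75 leaning to its bin, on its rest (disc face up); -0.75 leaning to the front (bar face up). It starts right, leaning to the front (about -0.75). White plate 50 mm wide, 4 mm thick, 65 mm from axis to free edge, 50 g; free hinge: some 0.3 rad past upright it falls to the other rest by itself; needs under 1 N
- tag_d_hinge (a point): middle of the hinge axis of tag_d, 36 mm above the table, fixed; axes as bay_d: x level towards the bin, y along the hinge, z up. Lugs beside the tag rise 5 mm above the axis, two wire rests 22 mm before and behind it rise 14 mm above it. 107 mm free from axis to bin; 60 mm gap between neighbouring tags
- tag_d_edge (a point): middle of the free edge of tag_d; when it leans, 48 mm above the hinge axis and 44 mm before or behind it
- spare_jar: bystander: loose black paint jar with white lid, 40 mm across, 50 mm high, standing loose on the tile of bay_d between its bin and its tag, about 70 mm behind that hinge axis, its top 64 mm above the table; origin at the centre of its underside
- tape_roll: bystander: loose tape roll lying flat on the table to the right of the row, 72 mm across, 25 mm high; origin at the centre of its underside
- brush: bystander: loose paint brush 200 mm long, 42 mm wide, 20 mm high, lying along x on the table to the left of the row

How it is judged (in metres and radians):
At the end, for the whole second after the job is handed in: Tags a and b (full bins) lean to their bins beyond 0.6 rad, tags c and d lean to the front beyond 0.6 rad, all at rest; jar, tape and brush within 30 mm of where they stood (value of joint each of tag_a, tag_b above 0.6 rad and value of joint each of tag_c, tag_d below -0.6 rad and velocity of joint tag_a between -0.2 and 0.2 rad/s and velocity of joint tag_c between -0.2 and 0.2 rad/s and distance of each of spare_jar, tape_roll, brush from where it was at the start of the episode below 0.03 m); the robot touches nothing.
It fails at once if a tag that was already right was flipped or raised more than about 0.45 rad off its rest (value of joint tag_b below 0.3 rad or value of joint tag_d above -0.3 rad).
It fails at once if the spare jar, tape roll or brush was pushed, lifted or carried more than 30 mm (distance of any of spare_jar, tape_roll, brush from where it was at the start of the episode above 0.03 m).
It also fails if it takes over 43 s, if anything falls off the work surface, if the arm or the gripper's body presses on something with over 40 N, if the wrist force passes 120 N, or if a joint passes its speed limit or range.

## Robot

A 6-joint arm with a two-finger parallel gripper is mounted at the origin on the work surface. World frame = base frame: x ahead of the robot, y to its left, z up, the work surface at z = 0. Lengths are in m, angles in degrees, forces in N, time in s.
With the tool pointing down it reaches from about 0.4 to 0.825 m from the base axis. Payload 7 kg.
Tool frame: the origin (TCP) lies at the centre of the arm's flange, where the gripper is bolted on; the fingertips stand 178 mm ahead of it and the grasp point (between the pads) lies 159 mm ahead of it; x points along the fingers, y is the direction in which the jaws open and shut, and the axes are right-handed (so a half turn about x gives the same grasp; the last joint's range is limited). The gripper opens to 88 mm and grips with 3 to 60 N. Pads are 19 mm wide; open, the fingers measure 130 mm over their backs; the gripper's body (78 mm by 193 mm) begins 47 mm behind the grasp point.
Start: joints at [-58.149, 20.546, 0.682, 0, -70.136, -16.507], TCP at [0.179, -0.651, 0.405] pointing down, gripper open.
Joint ranges: [-176.03, 176.03], [-82.01, 121.73], [-58.28, 71.71], [-173.87, 95.51], [-174.79, -0.11], [-173.66, 173.66]. Speed limits (degrees/s): [136.94, 136.94, 172.46, 180, 180, 180].

## Interface

Orientations are given as [roll, pitch, yaw] about the fixed x, y, z axes, in that order (R = Rz(yaw) Ry(pitch) Rx(roll)).
In Python, from plant import ctrl gives the robot as it stands. The module is installed in compiled form; this text tells all that it offers.
- The arm moves only by the shell command python3 -m inch 'ROWS'. ROWS is JSON, one flat list of numbers, 7 for each row, row after row: the shift along the tool's x, y, z in m, then the turn, a rotation vector about the tool's x, y, z in degrees, then the finger opening in m, from 0 to 0.0876. In form: [dx, dy, dz, rx, ry, rz, hand, dx, dy, dz, rx, ry, rz, hand, ...]. A call has 1 to 20 rows; each row shifts and turns the pose as measured when the row begins, along the tool's axes as they then stand; what a row does not reach is not made up. A row lasts 1/8 s, in which the tool goes at most 62.5 mm and 10.7 degrees, less where a joint would pass 70% of its speed; a pose out of reach is approached as far as the arm can. A call with a gripper value outside its range is refused whole. The fingers move at their own pace and stop on an object; the grip force is fixed at half the most. Time passes only in rows, so rows that do not move let the fingers close. It gives the time, the measured TCP pose, the force and the opening at its end, in the units of the state.
- ctrl.get_obs(): the state, without advancing time (a new reading comes with each control period).
- ctrl.snapshot(name): name is "scene" or "side" or "wrist"; returns a dict with "color" (420x560x3 uint8, red, green, blue), "depth" (420x560 float32, m along the optical axis (not along the pixel's ray), 0 where there is no reading), "K" (3x3 intrinsics, pixels), "position" and "attitude" of the camera in the world; the wrist camera has in their place "hand_eye" (4x4, takes a point from camera to tool coordinates, whose origin is the TCP and whose axes are the tool frame's). Camera axes: x right, y up, looking along -z (the intrinsics and any distortion apply to the point x, -y, -z); pixel columns grow to the right and rows downward; lengths in m; the calibration is good to about 2 mm. A picture is of the moment at which its call begins: read the wrist's pose just before it.
- ctrl.close_job(): hands the job in, once; it reports no verdict.
The state is a dict: "clock": time; "joint_pos": joint angles; "qvel": joint speeds; "tau": joint torques, N m; "tool_pos": TCP position; "orientation": TCP orientation; "force": force on the tool from outside, world axes, zero at the start; "moment": the same for the moment, N m; "opening": finger opening in m.
Only numpy, scipy, OpenCV 4.12 (cv2) and the standard library are available. Lean on these libraries where they do the work, as an engineer would, in place of code of your own. Each camera call takes 0.05 s, during which the arm holds its last target.

## Working session

There is one attempt and no reset: what is moved stays moved. The work goes in short steps, Python scripts to look and compute and a shell command to move; the robot and the scene stay as the last step left them, time stands still between calls to the robot, and variables do not carry over. Pictures are saved under pics/ and viewed, and the job is handed in when it is done.

```bash
mkdir -p pics
python3 - <<'E'
from plant import ctrl
import cv2,numpy as np,pickle
o=ctrl.get_obs()
print(o)
for n in ("scene","side"):
    s=ctrl.snapshot(n); pickle.dump(s,open(f"{n}0.pkl","wb"))
    cv2.imwrite(f"pics/{n}0.png",s["color"][:,:,::-1]); print(n,s["K"],s["position"],s["attitude"],[k for k in s])
E
```

```text
{'clock': 0.0, 'joint_pos': array([-5.81496508e+01,  2.05921036e+01,  6.32602454e-01, -1.97072165e-02,
       -7.01348345e+01, -1.65071675e+01]), 'qvel': array([ 0.07640385, -0.11293235, -0.05115307, -0.07692521, -0.01508249,
       -0.02501839]), 'tau': array([-2.29553414e-03, -5.82726073e+01,  2.93044996e+01,  6.99730843e+00,
        6.79521851e-03, -1.35986215e-04]), 'tool_pos': array([ 0.17855371, -0.65075322,  0.40370729]), 'orientation': array([ 95.39818689,  89.90386184, 110.73465662]), 'force': array([-0.41038001, -0.57029415, -0.25711502]), 'moment': array([-0.09459728, -0.0078948 ,  0.04677157]), 'opening': 0.08737457830710602}
scene [[485.85105975   0.         280.10232478]
 [  0.         485.85105975 207.08941593]
 [  0.           0.           1.        ]] [ 1.41462362 -0.40436656  0.67104345] [57.8334413   1.30855018 63.28126356] ['color', 'depth', 'K', 'position', 'attitude']
side [[546.18476995   0.         279.29708422]
 [  0.         546.18476995 211.57282363]
 [  0.           0.           1.        ]] [0.28596135 1.09886948 0.83962157] [  55.83459691    0.69866795 -166.26919735] ['color', 'depth', 'K', 'position', 'attitude']
```

View pics/scene0.png

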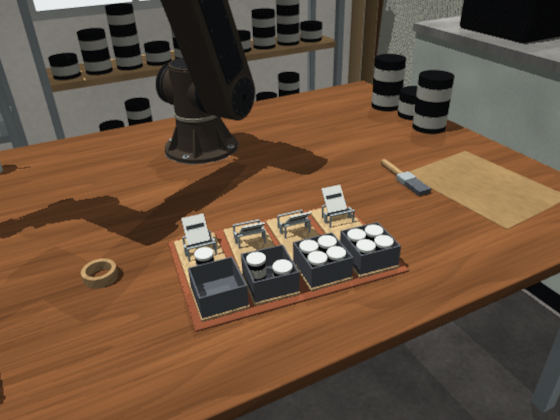

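View pics/side0.png

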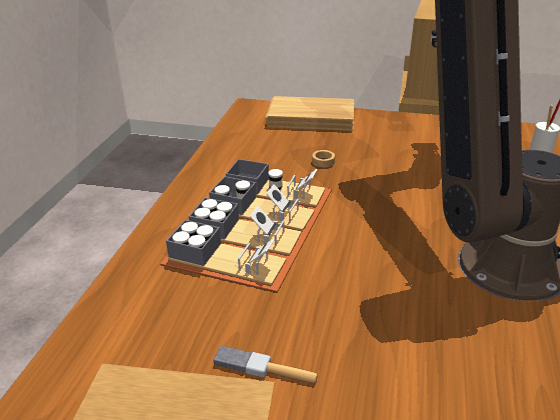

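The side view shows a row of bins, from the far end: empty (d, tag to the front), two jars (c, tag to its bin), full (b, tag to its bin), full (a, tag to the front). In the scene view, tag a is at about (335,200), tag c at (250,232), tag d with the loose jar at (197,230), tape at (100,273) and brush at (405,178). Next I'll measure the scene using depth.

```bash
cat > h.py <<'E'
import numpy as np,cv2
from scipy.spatial.transform import Rotation as R
def cloud(s,pos=None,att=None):
    d=s["depth"];K=s["K"];v,u=np.indices(d.shape)
    x=(u-K[0,2])/K[0,0]*d;y=(v-K[1,2])/K[1,1]*d
    P=np.stack([x,-y,-d],-1)
    if "hand_eye" in s:
        T=s["hand_eye"]; P=P@T[:3,:3].T+T[:3,3]
        p,a=pos,att
    else: p,a=s["position"],s["attitude"]
    return P@R.from_euler("xyz",a,degrees=True).as_matrix().T+np.array(p)
E
python3 - <<'E'
import pickle,numpy as np,cv2
from h import *
H=[]
for n in("scene","side"):
    s=pickle.load(open(n+"0.pkl","rb"));P=cloud(s)
    ok=s["depth"]>0
    c=s["color"].astype(int)
    m=ok&(c.min(2)>170)&(P[...,2]>.045)&(P[...,2]<.12)&(P[...,0]>.2)&(P[...,0]<1)
    k,l,st,ce=cv2.connectedComponentsWithStats(m.astype(np.uint8))
    print(n)
    for i in range(1,k):
        if st[i,4]>25:
            q=P[l==i]; print(st[i,4],ce[i].round(),"med",np.median(q,0).round(4),"min",q.min(0).round(3),"max",q.max(0).round(3))
    q=P[ok];col=s["color"][ok];H.append((q,col))
# top-down map 1.25mm/px  x .3-.9 , y -.5..+.4
im=np.zeros((560,720,3),np.uint8)
for q,col in H:
    g=(q[:,2]>-.01)&(q[:,2]<.13)&(q[:,0]>.2)&(q[:,0]<.9)
    q=q[g];col=col[g];o=np.argsort(q[:,2]);q=q[o];col=col[o]
    r=((.9-q[:,0])/.00125).astype(int);cc=((.45-q[:,1])/.00125).astype(int)
    k=(r>=0)&(r<560)&(cc>=0)&(cc<720)
    im[r[k],cc[k]]=col[k][:,::-1]
cv2.imwrite("pics/top.png",im)
E
```

```text
scene
341 [334. 197.] med [0.5721 0.1497 0.0612] min [0.545 0.124 0.045] max [0.592 0.177 0.085]
437 [195. 228.] med [ 0.5345 -0.1866  0.0606] min [ 0.51  -0.212  0.045] max [ 0.558 -0.161  0.085]
643 [370. 237.] med [0.7481 0.1276 0.0666] min [0.698 0.086 0.046] max [0.79  0.178 0.069]
704 [322. 249.] med [0.7339 0.0194 0.0664] min [ 0.685 -0.022  0.046] max [0.776 0.067 0.071]
164 [203. 253.] med [ 0.6266 -0.2003  0.0634] min [ 0.608 -0.218  0.061] max [ 0.645 -0.18   0.066]
188 [256. 258.] med [ 0.6962 -0.1131  0.0662] min [ 0.67  -0.133  0.052] max [ 0.716 -0.094  0.069]
191 [282. 266.] med [ 0.7442 -0.0777  0.0665] min [ 0.71  -0.097  0.046] max [ 0.763 -0.05   0.07 ]
side
76 [275. 172.] med [ 0.6258 -0.2001  0.0643] min [ 0.608 -0.218  0.059] max [ 0.642 -0.179  0.069]
32 [312. 174.] med [ 0.516  -0.1827  0.0812] min [ 0.509 -0.206  0.068] max [ 0.527 -0.158  0.087]
88 [242. 184.] med [ 0.6949 -0.1126  0.0674] min [ 0.676 -0.144  0.055] max [ 0.718 -0.095  0.072]
91 [222. 189.] med [ 0.7416 -0.0765  0.0679] min [ 0.724 -0.1    0.062] max [ 0.762 -0.055  0.072]
164 [277. 197.] med [ 0.5874 -0.0737  0.0619] min [ 0.566 -0.103  0.045] max [ 0.614 -0.05   0.087]
431 [213. 209.] med [0.7322 0.021  0.0675] min [ 0.69  -0.03   0.056] max [0.774 0.064 0.072]
195 [261. 219.] med [0.6002 0.0357 0.0621] min [0.58  0.003 0.045] max [0.624 0.06  0.088]
510 [193. 233.] med [0.7444 0.1305 0.0677] min [0.703 0.081 0.048] max [0.788 0.173 0.072]
56 [268. 245.] med [0.5533 0.1522 0.0815] min [0.546 0.128 0.071] max [0.566 0.178 0.086]
28 [243. 251.] med [0.6142 0.1462 0.0492] min [0.611 0.113 0.047] max [0.62  0.175 0.051]
40 [257. 253.] med [0.5802 0.1554 0.0532] min [0.572 0.126 0.045] max [0.591 0.175 0.065]
```

View pics/top.png

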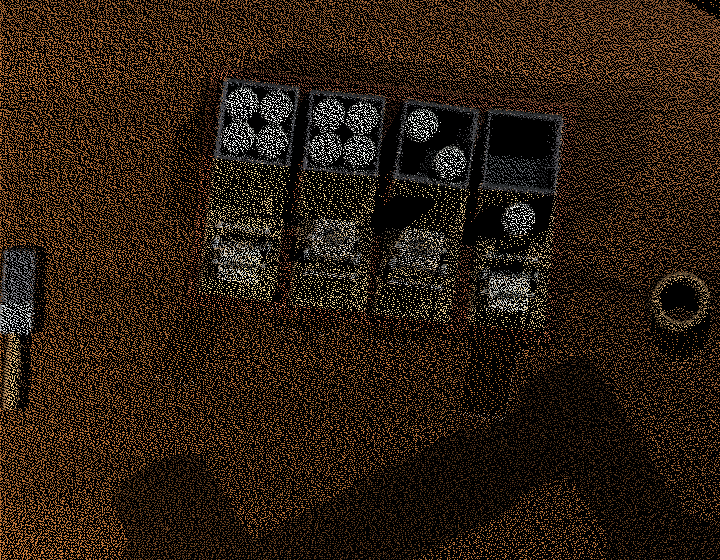

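```bash
cat >> h.py <<'E'
YAW=-6.9
u=np.array([np.cos(np.radians(YAW)),np.sin(np.radians(YAW)),0]);v=np.array([-u[1],u[0],0])
HA=np.array([.592,.148,.036]);HC=np.array([.5657,-.0766,.036])
def plan(target,flip=None):
    "target = fingertip world point; tool x down, tool y along +-v; prints tool-frame shift and turn"
    from plant import ctrl
    o=ctrl.get_obs();M=R.from_euler("xyz",o["orientation"],degrees=True).as_matrix()
    best=None
    for s in (1,-1):
        D=np.stack([[0,0,-1],s*v,np.cross([0,0,-1],s*v)],1)
        rv=np.degrees(R.from_matrix(M.T@D).as_rotvec())
        if best is None or np.linalg.norm(rv)<np.linalg.norm(best[0]): best=(rv,D)
    tcp=np.array(target)+[0,0,.178]
    d=tcp-o["tool_pos"]
    print("tip",(o["tool_pos"]+M[:,0]*.178).round(4),"shift tool",(M.T@d).round(4),"in final frame",(best[1].T@d).round(4),"turn",best[0].round(2),"q",o["joint_pos"].round(1),"F",o["force"].round(1))
    print(M.round(3).tolist(),"clock",o["clock"])
E
python3 - <<'E'
from h import *
plan(HC+u*.074+[0,0,.12])
E
```

```text
tip [ 0.1785 -0.6505  0.2258] shift tool [0.0704 0.4232 0.5937] in final frame [0.0698 0.6165 0.3893] turn [ 2.224e+01 -2.000e-02 -8.000e-02] q [-58.1  20.6   0.6  -0.  -70.1 -16.5] F [-1.4  0.3 -0.1]
[[-0.001, -0.264, 0.964], [0.001, 0.964, 0.264], [-1.0, 0.001, -0.0]] clock 0.1
```

```bash
python3 -m inch '[0,0,0,7.5,0,0,0, 0,0,0,7.5,0,0,0, 0,0,0,7.2,0,0,0, 0,0.05,0.032,0,0,0,0, 0,0.05,0.032,0,0,0,0, 0,0.05,0.032,0,0,0,0, 0,0.05,0.032,0,0,0,0, 0,0.05,0.032,0,0,0,0, 0,0.05,0.032,0,0,0,0, 0,0.05,0.032,0,0,0,0, 0,0.05,0.032,0,0,0,0, 0,0.05,0.032,0,0,0,0, 0,0.05,0.032,0,0,0,0, 0,0.05,0.032,0,0,0,0, 0,0.05,0.032,0,0,0,0, 0,0,0,0,0,0,0]'
python3 -c "
from h import *
plan(HC+u*.074+[0,0,.12])"
```

```text
clock: 2.1
tool_pos: [0.6521, -0.0893, 0.3979]
orientation: [141.1, 89.3, 133.3]
force: [-1.5, 0.2, -0.3]
opening: 0.0006
tip [ 0.6507 -0.0878  0.2199] shift tool [ 0.064   0.0016 -0.0127] in final frame [ 0.0639  0.0023 -0.0133] turn [-0.91 -0.52 -0.43] q [   9.    19.4   -1.7   -0.6  -69.3 -106.6] F [-1.5  0.2 -0.3]
[[-0.008, 0.136, 0.991], [0.009, 0.991, -0.136], [-1.0, 0.007, -0.009]] clock 2.1
```

```bash
python3 -m inch '[0.03,0.001,-0.007,-0.9,-0.5,-0.4,0, 0.03,0.001,-0.006,0,0,0,0, 0,0,0,0,0,0,0]'
python3 -c "
from h import *
import pickle
from plant import ctrl
plan(HC+u*.074+[0,0,.034])
o=ctrl.get_obs()
for n in ('wrist','scene','side'):
    s=ctrl.snapshot(n); s['o']=o; pickle.dump(s,open(n+'1.pkl','wb')); cv2.imwrite('pics/%s1.png'%n,s['color'][:,:,::-1])
"
```

```text
clock: 2.48
tool_pos: [0.6386, -0.0851, 0.3356]
orientation: [-175.3, 89.9, 177.9]
force: [0.7, -0.5, 0.9]
opening: 0.0003
tip [ 0.6382 -0.085   0.1576] shift tool [ 0.0876 -0.0004  0.0008] in final frame [ 0.0876 -0.0004  0.0006] turn [ 0.08 -0.11  0.01] q [   9.7   20.5   -8.7   -0.   -60.9 -106.5] F [ 0.7 -0.5  0.9]
[[-0.002, 0.119, 0.993], [0.0, 0.993, -0.119], [-1.0, -0.0, -0.002]] clock 2.475
```

View pics/wrist1.png

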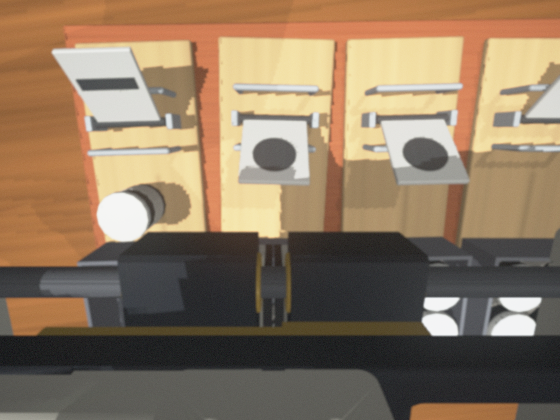

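View pics/side1.png

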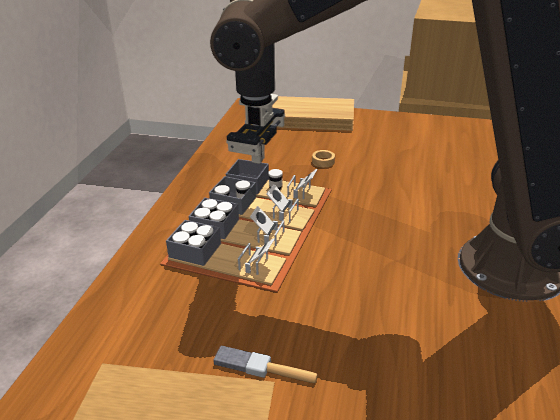

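The wrist view shows the closed fingers centred on tag c (disc at (274,153), finger gap at about x=273), with tag d's bar at (107,85), the spare jar at (125,217) and tag b's disc at (425,153). The calibration agrees with this, so I'll descend behind tag c.

```bash
python3 -m inch '[0.03,0,0,0,0,0,0, 0.03,0,0,0,0,0,0, 0.026,0,0,0,0,0,0, 0,0,0,0,0,0,0]'
python3 -c "
from h import *
plan(HC-u*.005+[0,0,.034])
from plant import ctrl
s=ctrl.snapshot('scene');cv2.imwrite('pics/scene2.png',cv2.resize(s['color'][130:340,100:420,::-1],None,fx=2.4,fy=2.4))
"
```

```text
clock: 3.12
tool_pos: [0.6441, -0.0864, 0.2589]
orientation: [8.7, 89.1, 1.8]
force: [-0.7, -0.3, 0.1]
opening: 0.0004
tip [ 0.647  -0.0863  0.0809] shift tool [ 0.0095  0.0004 -0.0842] in final frame [ 0.0109  0.0003 -0.084 ] turn [ 0.05  0.93 -0.14] q [   9.6   24.8  -13.3    0.2  -50.9 -106.5] F [-0.7 -0.3  0.1]
[[0.016, 0.119, 0.993], [0.001, 0.993, -0.119], [-1.0, 0.002, 0.016]] clock 3.125
```

View pics/scene2.png

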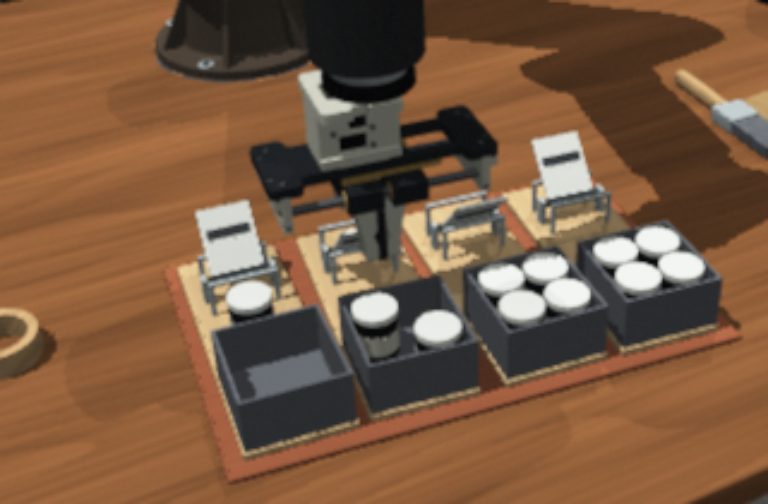

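The fingertip is between tag c and its bin. It drifted about 8 mm towards the bin but is still clear. I'll correct that while lowering, then push slowly towards the front.

```bash
python3 -m inch '[0.010,0,-0.008,0,0.9,0,0, 0,0,-0.012,0,0,0,0, 0,0,-0.012,0,0,0,0, 0,0,-0.012,0,0,0,0, 0,0,-0.012,0,0,0,0, 0,0,0,0,0,0,0]'
python3 -c "
from h import *
plan(HC-u*.010+[0,0,.034])
from plant import ctrl
s=ctrl.snapshot('side');cv2.imwrite('pics/side3.png',cv2.resize(s['color'][120:300,140:380,::-1],None,fx=3,fy=3))
"
```

```text
clock: 3.92
tool_pos: [0.5861, -0.0793, 0.2544]
orientation: [25.0, 89.4, 18.2]
force: [-0.2, 0.0, 0.4]
opening: 0.0006
tip [ 0.5878 -0.0787  0.0764] shift tool [ 0.0062  0.0002 -0.0307] in final frame [ 0.0064  0.0002 -0.0306] turn [ 0.1   0.52 -0.24] q [ 1.120e+01  2.050e+01 -2.100e+01 -1.000e-01 -4.790e+01 -1.079e+02] F [-0.2  0.   0.4]
[[0.01, 0.118, 0.993], [0.003, 0.993, -0.118], [-1.0, 0.004, 0.009]] clock 3.925
```

View pics/side3.png

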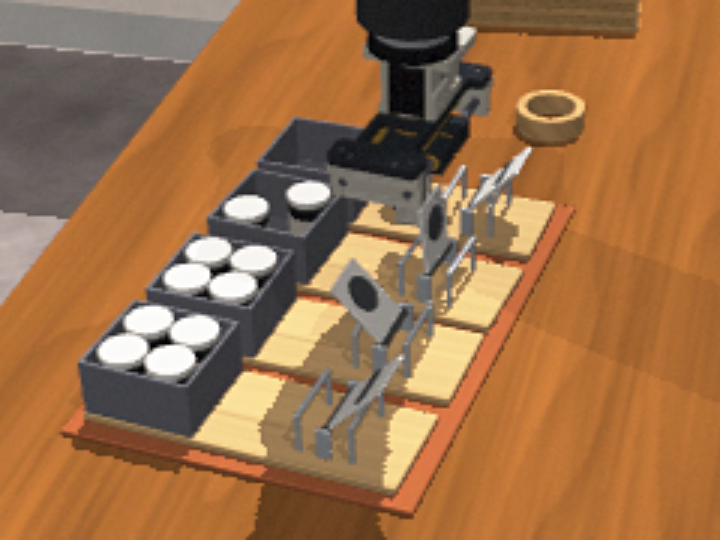

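Tag c, at crop (433,225), now stands nearly upright and the neighbouring tags are undisturbed. I'll keep pushing.

```bash
python3 -m inch '[0.003,0,-0.010,0,0.5,0,0, 0,0,-0.010,0,0,0,0, 0,0,-0.010,0,0,0,0, 0,0,0,0,0,0,0, 0,0,0,0,0,0,0]'
python3 -c "
from h import *
plan(HC+u*.03+[0,0,.12])
from plant import ctrl
s=ctrl.snapshot('side');cv2.imwrite('pics/side4.png',cv2.resize(s['color'][120:300,140:380,::-1],None,fx=3,fy=3))
"
```

```text
clock: 4.6
tool_pos: [0.5551, -0.0755, 0.2509]
orientation: [92.7, 89.8, 85.9]
force: [-0.3, -0.1, 0.1]
opening: 0.0008
tip [ 0.5552 -0.0748  0.0729] shift tool [-0.0831  0.0005  0.0406] in final frame [-0.0831  0.0002  0.0406] turn [ 0.11 -0.01 -0.23] q [  12.2   18.4  -24.9   -0.3  -46.6 -108.8] F [-0.3 -0.1  0.1]
[[0.0, 0.118, 0.993], [0.004, 0.993, -0.118], [-1.0, 0.004, -0.0]] clock 4.6
```

View pics/side4.png

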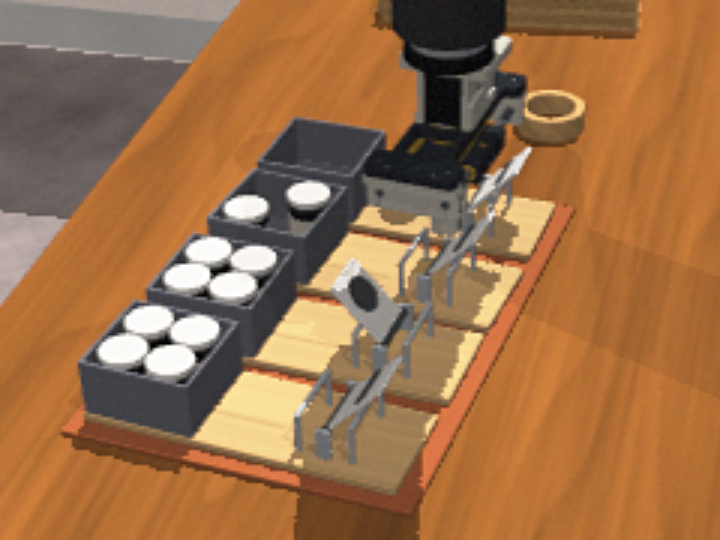

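Tag c, at crop (460,245), has fallen to the front like tag a. I'll back off, lift and work out the move to the front of tag a.

```bash
python3 -m inch '[0,0,0.02,0,0,0,0, -0.04,0,0,0,0,0,0, -0.05,0,0,0,0,0,0, 0,0,0,0,0,0,0]'
python3 -c "
from h import *
plan(HA-u*.076+[0,0,.12])
"
```

```text
clock: 5.15
tool_pos: [0.5769, -0.0784, 0.3426]
orientation: [118.1, 89.8, 111.3]
force: [-0.0, 0.8, -0.7]
opening: 0.0001
tip [ 0.5767 -0.0778  0.1646] shift tool [ 0.0094  0.2267 -0.0878] in final frame [ 0.0086  0.2266 -0.0882] turn [ 0.11 -0.09 -0.17] q [  11.4   14.7  -16.2   -0.2  -59.2 -108.1] F [-0.   0.8 -0.7]
[[-0.001, 0.118, 0.993], [0.003, 0.993, -0.118], [-1.0, 0.003, -0.002]] clock 5.15
```

```bash
python3 -m inch '[0,0,-0.03,0,0,0,0, 0,0,-0.03,0,0,0,0, 0,0.04,-0.028,0,0,0,0, 0,0.04,0,0,0,0,0, 0,0.04,0,0,0,0,0, 0,0.04,0,0,0,0,0, 0,0.035,0,0,0,0,0, 0,0.03,0,0,0,0,0, 0,0,0,0,0,0,0]'
python3 -c "
from h import *
plan(HA-u*.076+[0,0,.034])
"
```

```text
clock: 6.28
tool_pos: [0.5145, 0.1617, 0.3385]
orientation: [157.5, 89.7, 150.5]
force: [-1.0, -0.4, -0.3]
opening: 0.0003
tip [0.5137 0.1622 0.1605] shift tool [ 0.0905 -0.0045  0.003 ] in final frame [ 0.0905 -0.0043  0.0026] turn [-0.09 -0.28 -0.12] q [  38.2   11.   -21.6   -0.3  -57.5 -135. ] F [-1.  -0.4 -0.3]
[[-0.005, 0.122, 0.993], [0.003, 0.993, -0.122], [-1.0, 0.002, -0.005]] clock 6.275
```

```bash
python3 -m inch '[0.03,-0.004,-0.003,0,0,0,0, 0.03,0,-0.002,0,0,0,0, 0.03,0,0,0,0,0,0, 0,0,0,0,0,0,0]'
python3 -c "
from h import *
plan(HA-u*.03+[0,0,.034])
"
```

```text
clock: 6.78
tool_pos: [0.508, 0.1568, 0.2451]
orientation: [169.4, 89.6, 162.4]
force: [1.1, 0.1, 0.2]
opening: 0.0003
tip [0.507  0.1572 0.0671] shift tool [-0.0033  0.0014  0.0544] in final frame [-0.0029  0.0013  0.0544] turn [-0.12 -0.35 -0.07] q [  38.2   16.6  -28.7   -0.4  -44.9 -134.9] F [1.1 0.1 0.2]
[[-0.006, 0.122, 0.992], [0.002, 0.993, -0.122], [-1.0, 0.001, -0.006]] clock 6.775
```

```bash
python3 -m inch '[0,0,0.014,0,0,0,0, 0,0,0.012,0,0,0,0, 0,0,0.012,0,0,0,0, 0,0,0.012,0,0,0,0, 0,0,0.012,0,0,0,0, 0,0,0.012,0,0,0,0, 0,0,0,0,0,0,0]'
python3 -c "
from h import *
plan(HA+u*.010+[0,0,.034])
from plant import ctrl
s=ctrl.snapshot('side');cv2.imwrite('pics/side5.png',cv2.resize(s['color'][120:300,140:380,::-1],None,fx=3,fy=3))
"
```

```text
clock: 7.65
tool_pos: [0.5889, 0.1469, 0.2484]
orientation: [107.9, 89.7, 100.8]
force: [0.3, 0.1, 0.4]
opening: 0.0004
tip [0.5887 0.1477 0.0704] shift tool [0.0004 0.0015 0.013 ] in final frame [0.0004 0.0014 0.013 ] turn [-0.14 -0.08 -0.24] q [  32.4   22.3  -19.    -0.3  -48.6 -129.2] F [0.3 0.1 0.4]
[[-0.001, 0.123, 0.992], [0.004, 0.992, -0.123], [-1.0, 0.004, -0.001]] clock 7.65
```

View pics/side5.png

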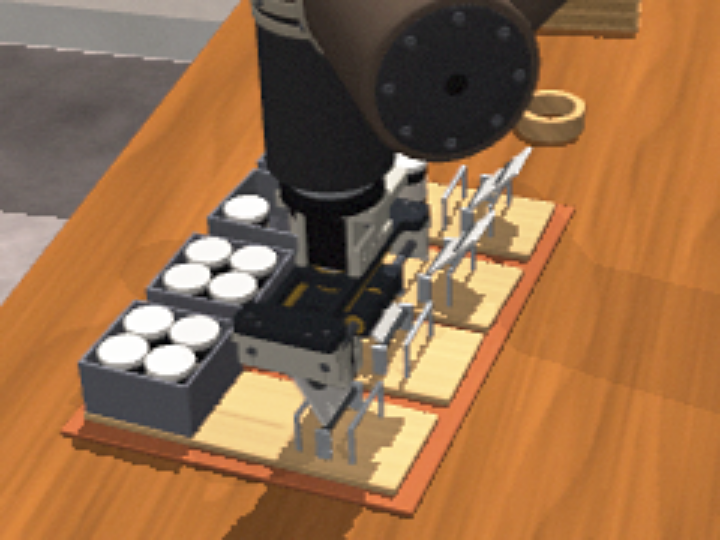

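The fingers are past the axis and tag a is hidden behind them at crop (330,380). I'll push a little further, then retreat and look.

```bash
python3 -m inch '[0,0,0.01,0,0,0,0, 0,0,0.006,0,0,0,0, 0,0,0,0,0,0,0, 0,0,0,0,0,0,0]'
python3 -c "
from h import *
plan(HA+u*.010+[0,0,.034])
from plant import ctrl
s=ctrl.snapshot('scene');cv2.imwrite('pics/scene6.png',cv2.resize(s['color'][130:340,160:420,::-1],None,fx=2.7,fy=2.7))
"
```

```text
clock: 8.2
tool_pos: [0.6047, 0.145, 0.2483]
orientation: [119.9, 89.7, 112.9]
force: [-0.7, 0.7, -0.1]
opening: 0.0004
tip [0.6044 0.1457 0.0703] shift tool [ 0.0003  0.0015 -0.003 ] in final frame [ 0.0003  0.0015 -0.003 ] turn [-0.12 -0.13 -0.22] q [  31.4   23.5  -17.    -0.3  -49.4 -128.2] F [-0.7  0.7 -0.1]
[[-0.002, 0.122, 0.993], [0.004, 0.993, -0.122], [-1.0, 0.004, -0.002]] clock 8.2
```

View pics/scene6.png

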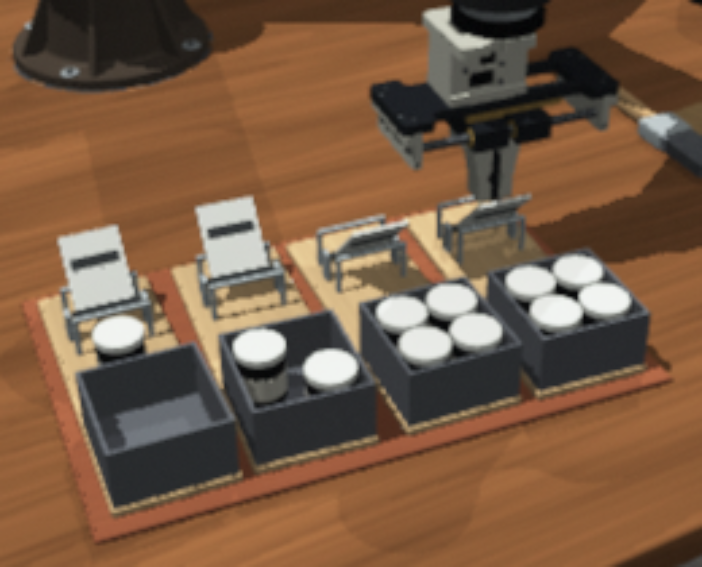

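All four tags look right: bars on d (95,260) and c (231,228), and b (372,238) and a (487,213) leaning to their bins. I'll retreat and check.

```bash
python3 -m inch '[0,0,-0.025,0,0,0,0, -0.04,0,-0.01,0,0,0,0, -0.05,0,0,0,0,0,0, -0.05,0,-0.03,0,0,0,0, -0.03,0,-0.03,0,0,0,0, 0,0,0,0,0,0,0, 0,0,0,0,0,0,0]'
python3 - <<'E'
from h import *
from plant import ctrl
import pickle
for n in("scene","side"):
    s=ctrl.snapshot(n);s0=pickle.load(open(n+"0.pkl","rb"))
    cv2.imwrite(f"pics/{n}7.png",s["color"][:,:,::-1])
    P=cloud(s);P0=cloud(s0)
    for nm,H in(("a",HA),("b",np.array([.579,.0385,.036])),("c",HC),("d",np.array([.552,-.188,.036]))):
        q=P-H;x=q@u;y=q@v;z=q[...,2]
        g=(s["depth"]>0)&(abs(y)<.023)&(z>.03)&(z<.056)&(abs(x)<.06)
        print(n,nm,g.sum(),"x(mm)",(np.median(x[g])*1000).round(1) if g.any() else None,"angle",np.median(np.arctan2(x[g],z[g])).round(2) if g.any() else None)
    for nm,b in(("jar",(.627,-.2,.055,.07,.03)),("tape",(.528,-.40,.01,.03,.06)),("brush",(.5,.43,.008,.03,.16))):
        for Q,S in((P0,s0),(P,s)):
            g=(S["depth"]>0)&(abs(Q[...,0]-b[0])<b[4])&(abs(Q[...,1]-b[1])<min(b[4],.06))&(Q[...,2]>b[2])&(Q[...,2]<b[3])
            print(n,nm,g.sum(),Q[g].mean(0).round(4))
E
```

```text
clock: 9.12
tool_pos: [0.5067, 0.1561, 0.4235]
orientation: [129.1, 89.7, 122.1]
force: [0.6, 0.1, -0.5]
opening: 0.0003
scene a 69 x(mm) 43.9 angle 0.8
scene b 75 x(mm) 42.7 angle 0.79
scene c 212 x(mm) -33.6 angle -0.7
scene d 243 x(mm) -30.1 angle -0.66
scene jar 223 [ 0.6307 -0.2002  0.0623]
scene jar 221 [ 0.6307 -0.2003  0.0625]
scene tape 587 [ 0.5276 -0.4015  0.0201]
scene tape 583 [ 0.5276 -0.4013  0.0201]
scene brush 508 [0.5142 0.4253 0.0165]
scene brush 515 [0.5151 0.4252 0.0164]
side a 165 x(mm) 32.9 angle 0.69
side b 137 x(mm) 32.5 angle 0.69
side c 48 x(mm) -36.8 angle -0.71
side d 49 x(mm) -33.0 angle -0.67
side jar 110 [ 0.6245 -0.1952  0.063 ]
side jar 0 [nan nan nan]
side tape 257 [ 0.521  -0.3965  0.0204]
side tape 251 [ 0.5209 -0.397   0.0203]
side brush 1564 [0.5003 0.4338 0.0176]
side brush 1565 [0.4999 0.4338 0.0176]<stdin>:15: RuntimeWarning: Mean of empty slice.
  ret = um.true_divide(
```

View pics/side7.png

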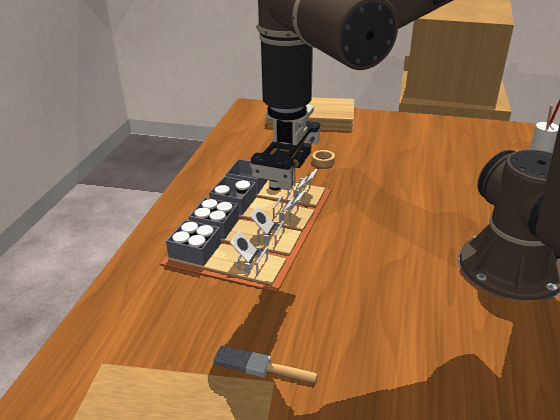

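The side view shows discs on a (245,247) and b (262,220), with c and d leaning to the front. The jar is hidden by the gripper in this view, but the scene view shows it hasn't moved. Handing in.

```bash
python3 -c "
from plant import ctrl
print(ctrl.close_job())"
```

```text
the job is handed in; nothing more can be done
None
```

The job is handed in, with all four tags showing the right side at my last check. With the closed fingertips I pushed tag c from its bin side over to the front, and tag a from the front over to its bin. It took about 9 s on the robot's clock.

**Tags:** in the last pictures, the angles measured from camera depth are about +0.7 to +0.8 rad for a and b, and about -0.66 to -0.71 rad for c and d. The two cameras differ by about 0.1 rad on a and b, and every reading is past the 0.6 rad limit on the correct side. I took only one set of pictures after retreating, so that the tags are at rest is judged from that alone.

**Bystanders:** the jar, tape roll and brush are within about 1 mm of where they started. The side camera could not confirm the jar because the gripper hid it, so that one rests on the scene camera alone.

**Robot:** the gripper was well clear of everything at the end, and the force readings taken after each move stayed under about 2 N.

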